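Present the water-filter slide, label up

TASK

Check the camper's water filter: lift the loose cover plate off the two pins of the filter box and lay it flat on the middle of the bamboo board, then let go of it. Then draw the glass filter slide up out of its slot, touching it only on its frosted end (the end with the small corner notch; with the notch at the top left, the label faces you), and finish while still holding it motionless, about 25 cm above the counter, long edges level and the label face turned upward, at least half-way from upright to flat. Leave the tumbler, the canister and the enamel plate where they are.

Things in the scene. Friction and masses are not known exactly. Their poses are not given: they have to be found in the camera images.
- filter_box: Fixed grey open-topped box 170 (x) x 144 (y) x 60 mm high, any yaw; origin: centre of its underside. Inside 130 x 132 mm, floor 6 mm up. Along its x axis in the middle runs a slot 116 mm long, 10.5 wide, 18 deep (its 8 mm thick cheeks reach 24 mm above the counter) that holds the slide upright. Steel pins, 8 mm diameter, stand on the end walls at x = +-75 mm, tips 72 mm up.
- board: Fixed bamboo board lying on the counter, 200 (x) x 170 (y) x 8 mm, origin at the centre of its underside.
- cover_grip (a point): Centre of the cover's grip ridge. The loose cover plate, 176 (x) x 150 (y) x 5 mm, 0.22 kg, lies on the box's rim, 12 mm holes (x = +-75 mm) over the pins. The ridge on its middle is 50 mm long (x), 14 thick (y), 28 high; this point is 14 mm above the plate's top, 19 mm above its underside. z is up.
- slide_mid (a point): Centre of the glass filter slide, a plate 110 (x) x 8 (y) x 50 mm (z), 0.1 kg, standing on a long edge in the box's slot: foot on the box floor, 32 mm standing out of the slot, top 4 mm below the rim, hidden by the cover at first. Stored notched edge up, pointing either way. x runs to the frosted end, z to the notched long edge (up as stored), y out of the label face.
- slide_frosted (a point): Centre of the slide's frosted end, 33 mm from the slide's centre, same axes. Frosted white part: 44 mm long (x +-22 mm here); the other 66 mm are clear greenish glass. Its outer upper corner (+x, +z) has a 9 x 9 mm notch. The paper label, 36 x 14 mm, is on the +y face along the lower edge, hidden in the slot as stored: with the notch at the top left it faces you.
- tumbler: Clear glass tumbler, 72 mm across, 100 mm high, bystander to the right; origin at the centre of its underside.
- canister: Green plastic canister with a white twist cap, 88 mm across, 117 mm high, bystander to the left; origin at the centre of its underside.
- plate: Blue enamel plate, 170 mm across, 16 mm high, bystander beyond the work; origin at the centre of its underside.
Not all that is in view belongs to the job. Leave any brown or purple look-alike of the part that bears cover_grip alone.

How it is judged:
On the way, in this order (a step that is already met when the one before it is completed fails the run):
1. the cover lies flat on the board, let go (horizontal distance between cover_grip and board below 0.05 m and height (world z) of cover_grip below 0.036 m and angle between cover_grip's own z axis and vertical below 0.08 rad and contact force between the fingers and cover below 0.1 N), for 0.2 s.
2. the slide is drawn clear of the box, held by its frosted end (contact force between the fingers and slide above 1 N and x of the grasp point in the frame of slide_frosted between -0.022 and 0.026 m and height (world z) of slide_mid above 0.1 m), for 0.2 s.
At the end, for the whole second after the job is handed in: Cover flat on the board (ridge within 50 mm of board centre, tilt under 0.08 rad). Slide gripped still on its frosted end alone, centre 0.18 to 0.36 m up, long edges level within 20 degrees, label face's outward direction within 0.92 rad (53 degrees) of straight up (horizontal distance between cover_grip and board below 0.05 m and height (world z) of cover_grip below 0.036 m and angle between cover_grip's own z axis and vertical below 0.08 rad and contact force between the fingers and slide above 1 N and x of the grasp point in the frame of slide_frosted between -0.022 and 0.026 m and height (world z) of slide_mid between 0.18 and 0.36 m and angle between slide_mid's own y axis and vertical below 0.92 rad and angle between slide_mid's own x axis and vertical between 1.22 and 1.92 rad and linear speed of slide below 0.03 m/s); the arm keeps its last pose, push and grip.
It fails at once if the fingers grip or push the slide on its clear glass (contact force between the fingers and slide above 1 N and x of the grasp point in the frame of slide_frosted below -0.022 m).
It fails at once if the tumbler is moved more than 30 mm (distance of tumbler from where it was at the start of the episode above 0.03 m).
It fails at once if the canister is moved more than 30 mm (distance of canister from where it was at the start of the episode above 0.03 m).
It fails at once if the plate is moved more than 30 mm (distance of plate from where it was at the start of the episode above 0.03 m).
It also fails if it takes over 59 s, if anything falls off the work surface, if the arm or the gripper's body presses on something with over 40 N, if the wrist force passes 120 N, or if a joint passes its speed limit or range.

ROBOT

A 7-joint arm with a two-finger parallel gripper is mounted at the origin on the work surface. World frame = base frame: x ahead of the robot, y to its left, z up, the work surface at z = 0. Lengths are in m, angles in rad, forces in N, time in s.
With the tool pointing down it reaches from about 0.425 to 0.95 m from the base axis. Payload 4.7 kg.
Tool frame: the origin (TCP) lies midway between the tips of the shut fingers; the grasp point (between the pads) lies grip_depth behind it (grip_depth is the distance from the TCP to the grasp point, in m); y points along the fingers, x is the direction in which the jaws open and shut, and the axes are right-handed (so a half turn about y gives the same grasp; the last joint's range is limited). The gripper opens to 85 mm and grips with 20 to 120 N. Pads are 22 mm wide; open, the fingers measure 114 mm over their backs; the gripper's body (76 mm by 85 mm) begins 54 mm behind the grasp point. The pads swing forward as they close: fully open they stand 13 mm farther back than shut.
Start: joints at [-1.162, 0.469, -0.049, 1.532, 0.024, 1.141, -0.082], TCP at [0.286, 0.611, 0.231] pointing down, gripper open.
Joint ranges: [-2.59, 2.59], [-0.33, 1.99], [-1.39, 1.29], [0.1, 2.45], [-1.04, 4.18], [0.21, 1.99], [-2.66, 2.66]. Speed limits (rad/s): [2.57, 2.57, 3.14, 3.14, 3.14, 3.14, 3.14].

INTERFACE

Orientations are given as a 3x3 rotation matrix whose columns are the frame's x, y, z axes.
In Python, from bench import * gives the robot as it stands.
- The arm moves only by the tool step_arm, never from a script. Its arguments are lists of equal length, an entry for each row: "translation": the shift along the tool's x, y, z in mm, a list of three; "delta_rot": the turn, a rotation vector about the tool's x, y, z in rad, a list of three; "gripper": the gripper's target within -1 to 1 (shut at 1, half-way at 0, fully open at -1). A call has 1 to 5 rows; each row shifts and turns the commanded pose from where the row before left it, along the tool's axes as they then stand; what a row does not reach is not made up. A row lasts 1/12 s, in which the tool goes at most 41.7 mm and 7.16 degrees, less where a joint would pass 70% of its speed; a pose out of reach is approached as far as the arm can. A call is refused whole if a number of a shift passes 41.7 or a number of a turn 0.125, either way. A call with a gripper value outside its range is refused whole. The fingers move at their own pace and stop on an object; "force" is the grip in N (left out, the last holds). Time passes only in rows, so rows that do not move let the fingers close. It gives the time, the measured TCP pose, the force and the opening at its end, in the units of the state.
- observe(): the state, without advancing time (a new reading comes with each control period).
- camera(name): name is "side" or "top" or "wrist"; returns a dict with "img" (480x640x3 uint8, blue, green, red), "fx", "fy", "cx", "cy" (pixels), "k1" (the pictures are not rectified: a ray, as slopes to the right and down, at radius r is drawn at 1 + k1 r^2 times it, then the intrinsics apply), "extrinsics" (4x4, takes a point from camera to world coordinates). Camera axes: x right, y down, z forward; pixel columns grow to the right and rows downward; lengths in m; the calibration is good to about 2 mm. A picture is of the moment at which its call begins. There is no depth.
- finish_job(): hands the job in, once; it reports no verdict.
The state is a dict: "clock": time; "joint_positions": joint angles; "joint_vel": joint speeds; "joint_torque": joint torques, N m; "ee_pos": TCP position; "orientation": TCP orientation; "force": force on the tool from outside, world axes, zero at the start; "wrist_torque": the same for the moment, N m; "finger_gap": opening from 0.0 (shut) to 1.0 (fully open).
Only numpy, scipy, OpenCV 4.12 (cv2) and the standard library are available. Lean on these libraries where they do the work, as an engineer would, in place of code of your own. Each camera call takes 0.05 s, during which the arm holds its last target.

## Working session

There is one attempt and no reset: what is moved stays moved. The work goes in short steps, Python scripts to look and compute and a tool call to move; the robot and the scene stay as the last step left them, time stands still between calls to the robot, and variables do not carry over. Pictures are saved under pics/ and viewed, and the job is handed in when it is done.

Besides the shell and the picture viewer there is one more tool, called after "Emit:" by a JSON object that holds its "api" and its "payload". step_arm: Moves the arm, as the interface text tells. Its arguments: {"type":"object","properties":{"translation":{"type":"array"},"delta_rot":{"type":"array"},"gripper":{"type":"array"},"force":{"type":"number"}},"required":["translation","delta_rot","gripper"]}

```bash
ls; mkdir -p pics; cat > h.py <<'E'
from bench import *
import numpy as np, cv2
def snap(n,f):
    c=camera(n); cv2.imwrite('pics/'+f,c['img']); np.save('pics/'+f[:-4]+'.npy',c,allow_pickle=True); return c
def load(f): return np.load('pics/'+f+'.npy',allow_pickle=True).item()
def ray(c,u,v):
    K=np.array([[c['fx'],0,c['cx']],[0,c['fy'],c['cy']],[0,0,1.]])
    p=cv2.undistortPoints(np.array([[[u,v]]],float),K,np.array([c['k1'],0,0,0,0.]))[0,0]
    T=np.array(c['extrinsics']); d=T[:3,:3]@np.array([p[0],p[1],1]); return T[:3,3],d
def onz(c,u,v,z):
    o,d=ray(c,u,v); return o+d*(z-o[2])/d[2]
def proj(c,P):
    K=np.array([[c['fx'],0,c['cx']],[0,c['fy'],c['cy']],[0,0,1.]])
    T=np.linalg.inv(np.array(c['extrinsics'])); 
    return cv2.projectPoints(np.atleast_2d(P).astype(float),cv2.Rodrigues(T[:3,:3])[0],T[:3,3],K,np.array([c['k1'],0,0,0,0.]))[0][:,0]
E
python3 - <<'E'
from h import *
s=observe()
for k in s: print(k,np.round(s[k],3))
try: print(grip_depth)
except Exception as e: print(e)
for n in ['side','top','wrist']:
    c=snap(n,n+'0.png'); print(n,c['k1'],c['fx'],np.round(c['extrinsics'],3).tolist())
E
```

```text
pics
clock 0.0
joint_positions [-1.162  0.469 -0.049  1.534  0.024  1.141 -0.082]
joint_vel [-0.001  0.     0.     0.     0.     0.001  0.001]
joint_torque [ 1.0000e-03 -5.1032e+01 -4.6000e-02 -2.3771e+01  1.1000e-02  8.0000e-03
 -0.0000e+00]
ee_pos [0.286 0.611 0.23 ]
orientation [[ 0.424 -0.001 -0.906]
 [ 0.906 -0.002  0.424]
 [-0.002 -1.    -0.   ]]
force [-0.116 -0.229 -0.208]
wrist_torque [-0.022 -0.027 -0.025]
finger_gap 0.999
0.0187
side 0.007321435347196253 468.5130946274913 [[0.874, -0.371, 0.315, 0.174], [-0.487, -0.65, 0.583, -0.673], [-0.011, -0.663, -0.749, 0.96], [0.0, 0.0, 0.0, 1.0]]
top -0.10810320882665957 579.0832795916111 [[-0.013, -0.988, 0.157, 0.276], [-1.0, 0.012, -0.007, 0.013], [0.005, -0.157, -0.988, 1.615], [0.0, 0.0, 0.0, 1.0]]
wrist -0.06814055222054237 345.7899716053708 [[0.423, 0.858, 0.29, 0.211], [0.906, -0.401, -0.137, 0.647], [-0.001, 0.321, -0.947, 0.373], [0.0, 0.0, 0.0, 1.0]]
```

View pics/top0.png

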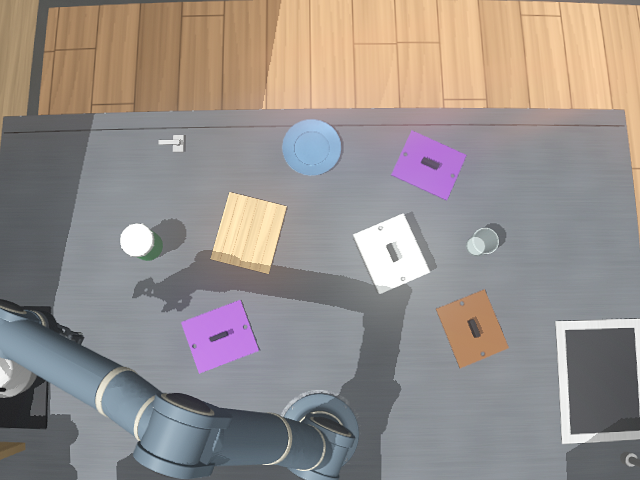

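View pics/side0.png

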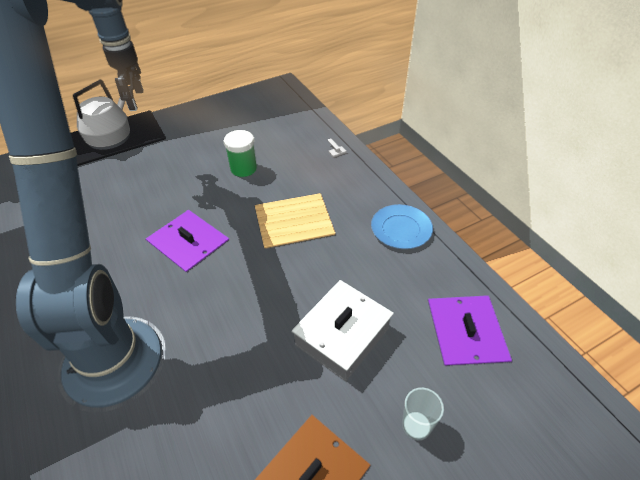

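View pics/wrist0.png

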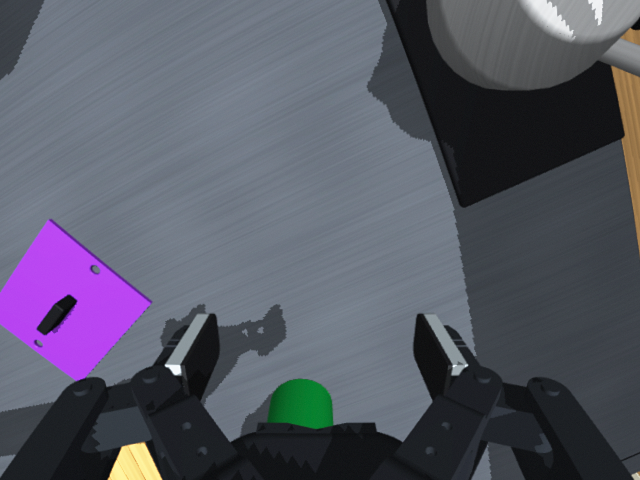

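Top view candidates for the cover are the white plate with black ridge (392,252), the purple plates at (430,163) and (220,335), and the brown plate at (473,328). I choose the white one: it sits raised on the grey box and is neither brown nor purple. I'll check it in a close crop.

```bash
python3 - <<'E'
from h import *
t=load('top0'); s=load('side0')
a=cv2.resize(t['img'][200:305,340:445],None,fx=5,fy=5,interpolation=cv2.INTER_CUBIC)
b=cv2.resize(s['img'][270:380,280:405],None,fx=2.2,fy=2.2)
o=np.zeros((525,800,3),np.uint8);o[:,:525]=a;o[:b.shape[0],525:525+b.shape[1]]=b
cv2.imwrite('pics/crop0.png',o)
def mask(c,lo,hi,roi):
    x0,y0,x1,y1=roi; m=np.zeros(c['img'].shape[:2],np.uint8)
    hsv=cv2.cvtColor(c['img'],cv2.COLOR_BGR2HSV)
    m[y0:y1,x0:x1]=cv2.inRange(hsv,lo,hi)[y0:y1,x0:x1]; return m
def big(m):
    cs,_=cv2.findContours(m,cv2.RETR_EXTERNAL,cv2.CHAIN_APPROX_NONE); return max(cs,key=cv2.contourArea)
def rect(c,cnt,z):
    P=np.array([onz(c,*p[0],z)[:2] for p in cnt]); return cv2.minAreaRect((P*1000).astype(np.float32))
# cover
m=mask(t,(0,0,190),(180,60,255),(340,200,445,305)); k=big(m)
print('cover top',rect(t,k,.065))
hull=np.zeros_like(m);cv2.fillPoly(hull,[k],255)
d=mask(t,(0,0,0),(180,255,70),(340,200,445,305))&hull; k2=big(d);print('ridge',rect(t,k2,.093),rect(t,k2,.065),k2.reshape(-1,2).min(0),k2.reshape(-1,2).max(0))
m=mask(s,(0,0,180),(180,60,255),(285,270,405,380)); print('cover side',rect(s,big(m),.065))
m=mask(t,(10,50,100),(35,255,255),(200,180,300,280)); 
m=cv2.morphologyEx(m,cv2.MORPH_CLOSE,np.ones((5,5)));print('board top',rect(t,big(m),.008))
m=mask(s,(10,50,100),(35,255,255),(245,185,345,255));m=cv2.morphologyEx(m,cv2.MORPH_CLOSE,np.ones((5,5)));print('board side',rect(s,big(m),.008))
for n,u,v,z in[('tumb',483,241,.05),('can',138,240,.117),('plate',312,148,.016),('purple',220,335,.02),('brown',473,328,.02),('purple2',430,163,.02)]:print(n,onz(t,u,v,z))
E
```

```text
cover top ((482.3493347167969, -200.1008758544922), (178.53338623046875, 152.22239685058594), 22.463674545288086)Traceback (most recent call last):
  File "<stdin>", line 19, in <module>
  File "<stdin>", line 12, in big
ValueError: max() iterable argument is empty
```

View pics/crop0.png

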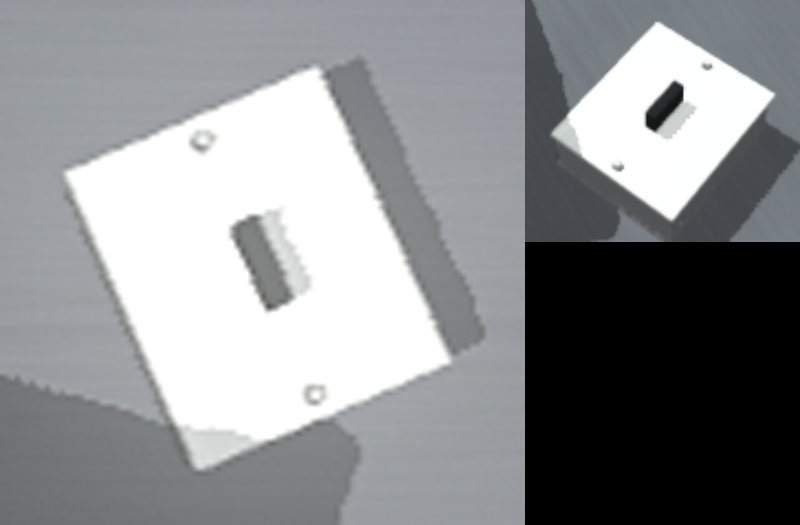

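The crop shows the white cover with steel pins in both holes, at about (380,228) and (403,279), and the box sides beneath it. That confirms the choice. Its size (178x152 mm) agrees with the sheet.

```bash
cat >> h.py <<'E'
def mask(c,lo,hi,roi):
    x0,y0,x1,y1=roi; m=np.zeros(c['img'].shape[:2],np.uint8)
    hsv=cv2.cvtColor(c['img'],cv2.COLOR_BGR2HSV)
    m[y0:y1,x0:x1]=cv2.inRange(hsv,lo,hi)[y0:y1,x0:x1]; return m
def big(m):
    cs,_=cv2.findContours(m,cv2.RETR_EXTERNAL,cv2.CHAIN_APPROX_NONE); return max(cs,key=cv2.contourArea)
def rect(c,cnt,z):
    P=np.array([onz(c,*p[0],z)[:2] for p in cnt]); r=cv2.minAreaRect((P*1000).astype(np.float32)); return np.round([*r[0],*r[1],r[2]],1)
E
python3 - <<'E'
from h import *
t=load('top0'); s=load('side0')
for th in (110,140):
  d=mask(t,(0,0,0),(180,255,th),(383,238,405,265)); k2=big(d);print('ridge',rect(t,k2,.093),rect(t,k2,.065))
m=mask(s,(0,0,180),(180,60,255),(285,270,405,380)); print('cover side',rect(s,big(m),.065))
d=mask(s,(0,0,0),(180,255,80),(330,300,360,335)); k=big(d);print('ridge side',rect(s,k,.079))
m=mask(t,(10,50,100),(35,255,255),(200,180,300,280)); 
m=cv2.morphologyEx(m,cv2.MORPH_CLOSE,np.ones((5,5)));print('board top',rect(t,big(m),.008))
m=mask(s,(10,50,100),(35,255,255),(245,185,345,255));m=cv2.morphologyEx(m,cv2.MORPH_CLOSE,np.ones((5,5)));print('board side',rect(s,big(m),.008))
for n,u,v,z in[('tumb',483,241,.05),('can',138,240,.117),('plate',312,148,.016),('purple',220,335,.02),('brown',473,328,.02),('purple2',430,163,.02),('pinA',380.3,228,.072),('pinB',402.8,278.5,.072)]:print(n,onz(t,u,v,z).round(4))
for n,u,v,z in[('pinA',525+0,0,.072)]:pass
E
```

```text
ridge [ 457. -201.    0.    0.    0.] [ 460.3 -204.9    0.     0.     0. ]
ridge [ 481.1 -198.9   48.2   15.6   22.6] [ 484.9 -202.8   49.1   15.9   22.6]
cover side [ 481.  -200.4  178.9  152.7   22.3]
ridge side [ 481.5 -200.5   58.4   19.2   22.1]
board top [554.1 191.7 172.  200.6  74.9]
board side [553.1 190.1 178.1 201.9  75. ]
tumb [ 0.5142 -0.4594  0.05  ]
can [0.518 0.473 0.117]
plate [0.796 0.01  0.016]
purple [0.2681 0.2677 0.02  ]
brown [ 0.2766 -0.4272  0.02  ]
purple2 [ 0.747 -0.328  0.02 ]
pinA [ 0.55   -0.1724  0.072 ]
pinB [ 0.4119 -0.2288  0.072 ]
```

```bash
cat >> h.py <<'E'
from scipy.spatial.transform import Rotation as Ro, Slerp
def down(a):  # tool pointing down, jaw x at world angle a deg
    a=np.radians(a);x=np.array([np.cos(a),np.sin(a),0]);y=np.array([0,0,-1.]);return np.c_[x,y,np.cross(x,y)]
def plan(p1,R1,n,p0=None,R0=None):
    s=observe(); p0=np.array(s['ee_pos']) if p0 is None else np.array(p0); R0=np.array(s['orientation']) if R0 is None else R0
    p1=np.array(p1); w=Ro.from_matrix(R0.T@R1).as_rotvec()/n; R=R0
    tr=[];
    for i in range(n):
        tr.append((R.T@((p1-p0)*1000/n)).round(1).tolist()); R=R@Ro.from_rotvec(w).as_matrix()
    for i in range(0,n,5): print(tr[i:i+5],'rot',w.round(4).tolist(), len(tr[i:i+5]))
E
python3 - <<'E'
from h import *
a=64.9
# commanded start ~ measured
p=[.5,.2,.25]; plan(p,down(a-72),12)
plan([.482,-.2,.25],down(-67.6),10,p,down(a-72))
E
```

```text
[[-23.5, -1.6, -30.7], [-20.1, -1.6, -33.0], [-16.6, -1.6, -34.9], [-12.8, -1.6, -36.4], [-9.0, -1.6, -37.6]] rot [0.0001, 0.1047, -0.0001] 5
[[-5.0, -1.6, -38.3], [-0.9, -1.6, -38.6], [3.1, -1.6, -38.5], [7.1, -1.6, -38.0], [11.0, -1.6, -37.0]] rot [0.0001, 0.1047, -0.0001] 5
[[14.8, -1.6, -35.6], [18.5, -1.6, -33.9]] rot [0.0001, 0.1047, -0.0001] 2
[[3.2, 0.0, -39.9], [7.3, 0.0, -39.4], [11.5, 0.0, -38.4], [15.4, 0.0, -36.9], [19.2, 0.0, -35.1]] rot [0.0, 0.1056, 0.0] 5
[[22.8, 0.0, -32.9], [26.2, 0.0, -30.3], [29.2, 0.0, -27.4], [31.9, 0.0, -24.1], [34.3, 0.0, -20.6]] rot [0.0, 0.1056, 0.0] 5
```

Emit:
{"api": "step_arm", "payload": {"translation": [[-23.5, -1.6, -30.7], [-20, -1.6, -33], [-16.6, -1.6, -35], [-12.8, -1.6, -36.4], [-9, -1.6, -37.6]], "delta_rot": [[0, 0.105, 0], [0, 0.105, 0], [0, 0.105, 0], [0, 0.105, 0], [0, 0.105, 0]], "gripper": [-1, -1, -1, -1, -1]}}

```text
clock: 0.57
ee_pos: [0.3758, 0.4381, 0.2391]
orientation: [[0.824, -0.0, -0.567], [0.567, -0.0, 0.824], [-0.0, -1.0, -0.0]]
force: [0.5, 0.0, 0.4]
finger_gap: 0.999
```

Emit:
{"api": "step_arm", "payload": {"translation": [[-5, -1.6, -38.3], [-1, -1.6, -38.6], [3, -1.6, -38.5], [7, -1.6, -38], [11, -1.6, -37]], "delta_rot": [[0, 0.105, 0], [0, 0.105, 0], [0, 0.105, 0], [0, 0.105, 0], [0, 0.105, 0]], "gripper": [-1, -1, -1, -1, -1]}}

```text
clock: 0.98
ee_pos: [0.4643, 0.2665, 0.2474]
orientation: [[0.997, -0.0, -0.078], [0.078, 0.0, 0.997], [-0.0, -1.0, 0.0]]
force: [0.0, 0.5, -0.4]
finger_gap: 1.003
```

Emit:
{"api": "step_arm", "payload": {"translation": [[14.8, -1.6, -35.6], [18.5, -1.6, -34], [3, 0, -40], [7, 0, -39.4], [11.5, 0, -38.4]], "delta_rot": [[0, 0.105, 0], [0, 0.105, 0], [0, 0.105, 0], [0, 0.105, 0], [0, 0.105, 0]], "gripper": [-1, -1, -1, -1, -1]}}

```text
clock: 1.4
ee_pos: [0.4929, 0.0777, 0.2503]
orientation: [[0.902, -0.0, 0.432], [-0.432, -0.0, 0.902], [-0.0, -1.0, -0.0]]
force: [0.3, -0.4, 0.0]
finger_gap: 0.999
```

```bash
python3 - <<'E'
from h import *
s=observe()
for k in ['clock','ee_pos','orientation','joint_positions','finger_gap']: print(k,np.round(s[k],3))
plan([.482,-.2,.22],down(-67.6),8)
E
```

```text
clock 1.4
ee_pos [0.493 0.078 0.25 ]
orientation [[ 0.902 -0.     0.432]
 [-0.432 -0.     0.902]
 [-0.    -1.    -0.   ]]
joint_positions [-0.649  0.164  0.466  1.939 -0.084  1.058 -0.595]
finger_gap 0.999
[[13.8, 3.8, -31.9], [16.6, 3.8, -30.5], [19.4, 3.8, -28.8], [21.9, 3.8, -27.0], [24.3, 3.8, -24.8]] rot [0.0, 0.0916, -0.0] 5
[[26.5, 3.8, -22.5], [28.4, 3.8, -20.0], [30.1, 3.8, -17.3]] rot [0.0, 0.0916, -0.0] 3
```

Emit:
{"api": "step_arm", "payload": {"translation": [[13.8, 3.8, -32], [16.6, 3.8, -30.5], [19.4, 3.8, -28.8], [22, 3.8, -27], [24.3, 3.8, -24.8]], "delta_rot": [[0, 0.092, 0], [0, 0.092, 0], [0, 0.092, 0], [0, 0.092, 0], [0, 0.092, 0]], "gripper": [-1, -1, -1, -1, -1]}}

```text
clock: 1.82
ee_pos: [0.4867, -0.0956, 0.2314]
orientation: [[0.617, 0.0, 0.787], [-0.787, 0.001, 0.617], [-0.0, -1.0, 0.001]]
force: [0.5, -0.8, 0.5]
finger_gap: 0.998
```

Emit:
{"api": "step_arm", "payload": {"translation": [[26.5, 3.8, -22.5], [28.4, 3.8, -20], [30, 3.8, -17.3], [0, 0, 0]], "delta_rot": [[0, 0.092, 0], [0, 0.092, 0], [0, 0.092, 0], [0, 0, 0]], "gripper": [-1, -1, -1, -1]}}

```text
clock: 2.15
ee_pos: [0.4813, -0.2055, 0.22]
orientation: [[0.371, -0.001, 0.929], [-0.929, -0.005, 0.371], [0.004, -1.0, -0.002]]
force: [0.6, -1.3, -0.1]
finger_gap: 1.002
```

```bash
python3 - <<'E'
from h import *
c=snap('wrist','w1.png')
s=observe()
for k in ['clock','ee_pos','orientation','joint_positions','finger_gap']: print(k,np.round(s[k],3))
m=mask(c,(0,0,0),(180,255,70),(200,60,440,330));k=big(m)
print('ridge wrist',rect(c,k,.079)); print(proj(c,[.482,-.2003,.093]))
E
```

```text
clock 2.2
ee_pos [ 0.482 -0.202  0.22 ]
orientation [[ 0.376 -0.001  0.927]
 [-0.927 -0.002  0.376]
 [ 0.001 -1.    -0.002]]
joint_positions [-0.288  0.272  0.734  1.938 -0.212  1.01  -0.643]
finger_gap 1.001
ridge wrist [ 536.4 -268.3  144.5   51.5   35. ]
[[310.35257233 234.0340943 ]]
```

View pics/w1.png

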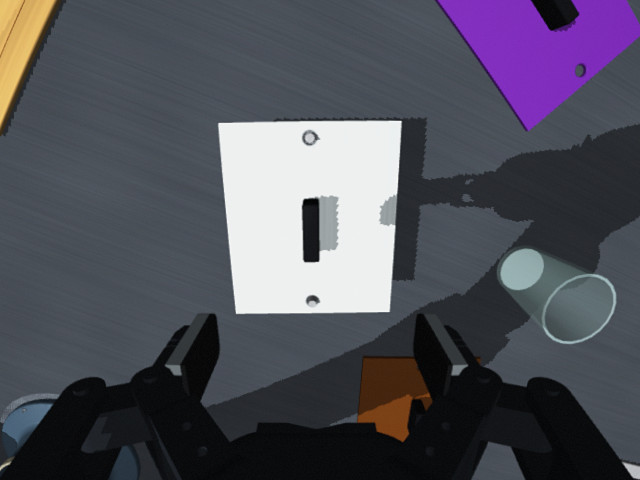

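Wrist view: the ridge at (311,230) stands upright and centred between the jaws, pins at (310,138) and (313,301). This agrees with the projected estimate (310,234). Going down.

Emit:
{"api": "step_arm", "payload": {"translation": [[0, 32, 0], [0, 32, 0], [0, 32, 0], [0, 32, 0], [0, 15, 0]], "delta_rot": [[0, 0, 0], [0, 0, 0], [0, 0, 0], [0, 0, 0], [0, 0, 0]], "gripper": [-1, -1, -1, -1, -1]}}

```text
clock: 2.62
ee_pos: [0.4816, -0.1954, 0.0735]
orientation: [[0.385, -0.006, 0.923], [-0.923, 0.003, 0.385], [-0.004, -1.0, -0.004]]
force: [-0.1, 0.3, 1.0]
finger_gap: 1.0
```

Emit:
{"api": "step_arm", "payload": {"translation": [[0, 10, 0], [0, 0, 0], [0, 0, 0]], "delta_rot": [[0, 0, 0], [0, 0, 0], [0, 0, 0]], "gripper": [-1, -1, -1]}}

```text
clock: 2.87
ee_pos: [0.4839, -0.1977, 0.0674]
orientation: [[0.384, 0.0, 0.923], [-0.923, 0.0, 0.384], [-0.0, -1.0, 0.0]]
force: [1.4, -0.8, 0.3]
finger_gap: 0.999
```

Emit:
{"api": "step_arm", "payload": {"translation": [[0, 0, 0], [0, 0, 0], [0, 0, 0], [0, 0, 0], [0, 0, 0]], "delta_rot": [[0, 0, 0], [0, 0, 0], [0, 0, 0], [0, 0, 0], [0, 0, 0]], "gripper": [1, 1, 1, 1, 1], "force": 60}}

```text
clock: 3.28
ee_pos: [0.4838, -0.1981, 0.0676]
orientation: [[0.383, 0.001, 0.924], [-0.924, 0.0, 0.383], [0.0, -1.0, 0.001]]
force: [-1.2, 0.4, 0.3]
finger_gap: 0.3
```

Emit:
{"api": "step_arm", "payload": {"translation": [[0, 0, 0], [0, 0, 0], [0, 0, 0], [0, 0, 0], [0, 0, 0]], "delta_rot": [[0, 0, 0], [0, 0, 0], [0, 0, 0], [0, 0, 0], [0, 0, 0]], "gripper": [1, 1, 1, 1, 1]}}

```text
clock: 3.7
ee_pos: [0.484, -0.1985, 0.0677]
orientation: [[0.383, 0.001, 0.924], [-0.924, -0.0, 0.383], [0.001, -1.0, 0.001]]
force: [0.2, -0.2, 5.3]
finger_gap: 0.155
```

Emit:
{"api": "step_arm", "payload": {"translation": [[0, -5, 0], [0, -8, 0], [0, -10, 0], [0, -12, 0], [0, -15, 0]], "delta_rot": [[0, 0, 0], [0, 0, 0], [0, 0, 0], [0, 0, 0], [0, 0, 0]], "gripper": [1, 1, 1, 1, 1]}}

```text
clock: 4.12
ee_pos: [0.4825, -0.1974, 0.1176]
orientation: [[0.383, -0.002, 0.924], [-0.924, 0.001, 0.383], [-0.002, -1.0, -0.002]]
force: [0.3, -0.7, -2.9]
finger_gap: 0.151
```

Emit:
{"api": "step_arm", "payload": {"translation": [[0, -30, 0], [0, -30, 0], [0, -20, 0], [0, 0, 0], [0, 0, 0]], "delta_rot": [[0, 0, 0], [0, 0, 0], [0, 0, 0], [0, 0, 0], [0, 0, 0]], "gripper": [1, 1, 1, 1, 1]}}

```text
clock: 4.53
ee_pos: [0.4836, -0.1979, 0.1984]
orientation: [[0.383, 0.002, 0.924], [-0.924, 0.001, 0.383], [0.0, -1.0, 0.002]]
force: [-0.3, 0.2, -2.4]
finger_gap: 0.15
```

```bash
python3 - <<'E'
from h import *
c=snap('wrist','w2.png');c=snap('side','s2.png');c=snap('top','t2.png')
s=observe()
for k in ['clock','ee_pos','orientation','force','joint_positions','finger_gap']: print(k,np.round(s[k],3))
E
```

```text
clock 4.683
ee_pos [ 0.482 -0.197  0.196]
orientation [[ 0.383 -0.003  0.924]
 [-0.924  0.001  0.383]
 [-0.002 -1.    -0.002]]
force [ 0.34  -0.808 -2.498]
joint_positions [-0.282  0.303  0.727  1.966 -0.244  0.963 -0.614]
finger_gap 0.149
```

View pics/w2.png

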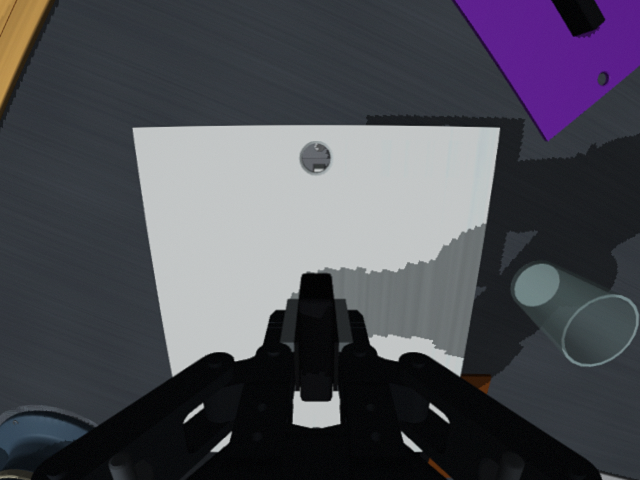

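View pics/s2.png

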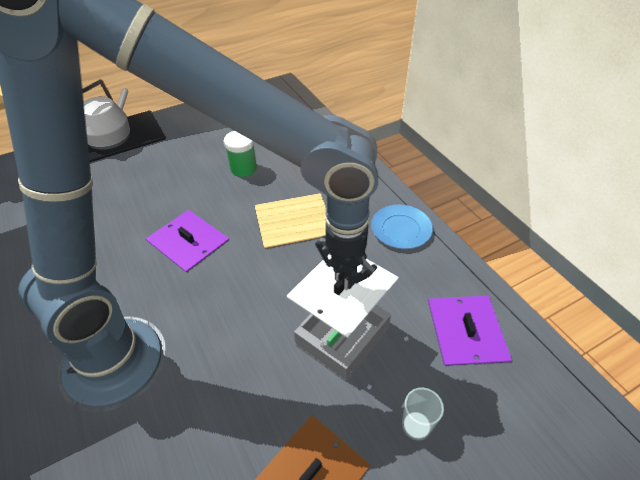

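The cover hangs level in the jaws and the wrist force matches its 0.22 kg. The opened box shows in the side view at about (343,330). Carrying it to the board now.

```bash
python3 - <<'E'
from h import *
plan([.5535,.192,.2],down(-105.1),12,[.4835,-.198,.1978],down(-67.5))
E
```

```text
[[-27.8, -0.2, 17.8], [-28.7, -0.2, 16.3], [-29.6, -0.2, 14.7], [-30.3, -0.2, 13.0], [-31.0, -0.2, 11.4]] rot [0.0, 0.0547, 0.0] 5
[[-31.6, -0.2, 9.7], [-32.1, -0.2, 7.9], [-32.4, -0.2, 6.2], [-32.7, -0.2, 4.4], [-32.9, -0.2, 2.6]] rot [0.0, 0.0547, 0.0] 5
[[-33.0, -0.2, 0.8], [-33.0, -0.2, -1.0]] rot [0.0, 0.0547, 0.0] 2
```

Emit:
{"api": "step_arm", "payload": {"translation": [[-27.8, 0, 17.8], [-28.7, 0, 16.3], [-29.6, 0, 14.7], [-30.3, 0, 13], [-31, 0, 11.4]], "delta_rot": [[0, 0.055, 0], [0, 0.055, 0], [0, 0.055, 0], [0, 0.055, 0], [0, 0.055, 0]], "gripper": [1, 1, 1, 1, 1]}}

```text
clock: 5.1
ee_pos: [0.5116, -0.0341, 0.1957]
orientation: [[0.114, -0.003, 0.993], [-0.993, -0.0, 0.114], [0.0, -1.0, -0.003]]
force: [1.5, -1.0, -3.1]
finger_gap: 0.151
```

Emit:
{"api": "step_arm", "payload": {"translation": [[-31.6, 0, 9.7], [-32, 0, 7.9], [-32.4, 0, 6.2], [-32.7, 0, 4.4], [-33, 0, 2.6]], "delta_rot": [[0, 0.055, 0], [0, 0.055, 0], [0, 0.055, 0], [0, 0.055, 0], [0, 0.055, 0]], "gripper": [1, 1, 1, 1, 1]}}

```text
clock: 5.52
ee_pos: [0.5413, 0.1282, 0.1956]
orientation: [[-0.159, -0.003, 0.987], [-0.987, -0.001, -0.159], [0.002, -1.0, -0.003]]
force: [0.0, -0.8, -3.4]
finger_gap: 0.151
```

Emit:
{"api": "step_arm", "payload": {"translation": [[-33, 0, 0.8], [-33, 0, -1], [0, 0, 0], [0, 0, 0]], "delta_rot": [[0, 0.055, 0], [0, 0.055, 0], [0, 0, 0], [0, 0, 0]], "gripper": [1, 1, 1, 1]}}

```text
clock: 5.85
ee_pos: [0.5531, 0.1944, 0.1949]
orientation: [[-0.259, -0.003, 0.966], [-0.966, -0.002, -0.259], [0.003, -1.0, -0.003]]
force: [-0.4, 0.3, -2.7]
finger_gap: 0.148
```

```bash
python3 - <<'E'
from h import *
s=observe()
for k in ['clock','ee_pos','orientation','force','joint_positions','finger_gap']: print(k,np.round(s[k],3))
c=snap('top','t3.png')
E
```

```text
clock 5.85
ee_pos [0.553 0.194 0.195]
orientation [[-0.259 -0.003  0.966]
 [-0.966 -0.002 -0.259]
 [ 0.003 -1.    -0.003]]
force [-0.371  0.257 -2.71 ]
joint_positions [-0.964  0.432  0.743  1.821 -0.337  1.023 -1.92 ]
finger_gap 0.148
```

View pics/t3.png

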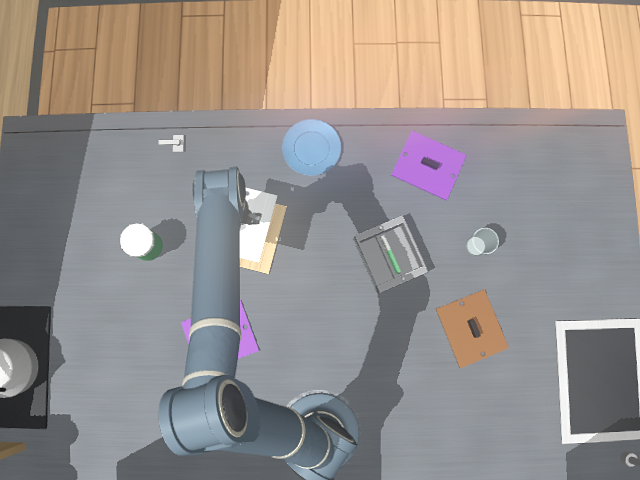

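The cover is over the board and aligned with it. In the opened box, the slide's white (frosted) end is at about (386,240) and its green end at about (391,262). Lowering.

Emit:
{"api": "step_arm", "payload": {"translation": [[0, 38, 0], [0, 38, 0], [0, 38, 0], [0, 30, 0], [0, 20, 0]], "delta_rot": [[0, 0, 0], [0, 0, 0], [0, 0, 0], [0, 0, 0], [0, 0, 0]], "gripper": [1, 1, 1, 1, 1]}}

```text
clock: 6.32
ee_pos: [0.5517, 0.1891, 0.0294]
orientation: [[-0.266, -0.006, 0.964], [-0.964, -0.003, -0.266], [0.004, -1.0, -0.005]]
force: [-0.6, 1.2, -2.9]
finger_gap: 0.155
```

Emit:
{"api": "step_arm", "payload": {"translation": [[0, 8, 0], [0, 3, 0], [0, 2, 0], [0, 0, 0]], "delta_rot": [[0, 0, 0], [0, 0, 0], [0, 0, 0], [0, 0, 0]], "gripper": [1, 1, 1, 1]}}

```text
clock: 6.65
ee_pos: [0.5552, 0.1913, 0.0211]
orientation: [[-0.265, 0.002, 0.964], [-0.964, 0.001, -0.265], [-0.001, -1.0, 0.002]]
force: [-0.1, 0.3, -3.3]
finger_gap: 0.15
```

Emit:
{"api": "step_arm", "payload": {"translation": [[0, 3, 0], [0, 1, 0], [0, 0, 0]], "delta_rot": [[0, 0, 0], [0, 0, 0], [0, 0, 0]], "gripper": [1, 1, 1]}}

```text
clock: 6.9
ee_pos: [0.5545, 0.192, 0.0167]
orientation: [[-0.264, 0.001, 0.965], [-0.965, 0.001, -0.264], [-0.001, -1.0, 0.001]]
force: [0.4, -0.3, -2.9]
finger_gap: 0.156
```

Emit:
{"api": "step_arm", "payload": {"translation": [[0, 0.8, 0], [0, 0, 0], [0, 0, 0], [0, 0, 0], [0, 0, 0]], "delta_rot": [[0, 0, 0], [0, 0, 0], [0, 0, 0], [0, 0, 0], [0, 0, 0]], "gripper": [1, 1, -1, -1, -1]}}

```text
clock: 7.32
ee_pos: [0.5546, 0.1918, 0.0157]
orientation: [[-0.264, 0.001, 0.965], [-0.965, 0.0, -0.264], [-0.001, -1.0, 0.001]]
force: [-0.2, 1.1, 0.8]
finger_gap: 0.565
```

Emit:
{"api": "step_arm", "payload": {"translation": [[0, 0, 0], [0, 0, 0], [0, 0, 0], [0, 0, 0], [0, 0, 0]], "delta_rot": [[0, 0, 0], [0, 0, 0], [0, 0, 0], [0, 0, 0], [0, 0, 0]], "gripper": [-1, -1, -1, -1, -1]}}

```text
clock: 7.73
ee_pos: [0.5542, 0.1918, 0.0153]
orientation: [[-0.264, -0.0, 0.965], [-0.965, 0.0, -0.264], [-0.0, -1.0, -0.0]]
force: [0.0, 0.9, 0.6]
finger_gap: 1.003
```

Emit:
{"api": "step_arm", "payload": {"translation": [[0, -10, 0], [0, -25, 0], [0, -40, 0], [0, -40, 0], [0, -40, 0]], "delta_rot": [[0, 0, 0], [0, 0, 0], [0, 0, 0], [0, 0, 0], [0, 0, 0]], "gripper": [-1, -1, -1, -1, -1]}}

```text
clock: 8.15
ee_pos: [0.5539, 0.1912, 0.1724]
orientation: [[-0.265, -0.0, 0.964], [-0.964, -0.001, -0.265], [0.001, -1.0, -0.0]]
force: [0.9, 2.0, -0.1]
finger_gap: 1.002
```

```bash
python3 - <<'E'
from h import *
c=snap('side','s4.png');
w=snap('wrist','w4.png')
t=snap('top','t4.png')
print(rect(c,big(mask(c,(0,0,150),(180,40,255),(245,180,345,255))),.013))
s=observe()
for k in ['clock','ee_pos','force','joint_positions','finger_gap']: print(k,np.round(s[k],3))
a=cv2.resize(t['img'][200:305,340:445],None,fx=5,fy=5,interpolation=cv2.INTER_CUBIC)
b=cv2.resize(c['img'][270:380,280:405],None,fx=2.2,fy=2.2,interpolation=cv2.INTER_CUBIC)
d=cv2.resize(c['img'][180:260,240:350],None,fx=2.5,fy=2.5)
o=np.zeros((525,800,3),np.uint8);o[:,:525]=a;o[:b.shape[0],525:525+b.shape[1]]=b;o[250:250+d.shape[0],525:525+d.shape[1]]=d
cv2.imwrite('pics/crop4.png',o)
E
```

```text
[551.  193.1 156.  179.   74.7]
clock 8.3
ee_pos [0.556 0.192 0.174]
force [ 0.261 -0.124 -0.566]
joint_positions [-0.95   0.455  0.737  1.844 -0.368  0.974 -1.894]
finger_gap 1.003
```

View pics/crop4.png

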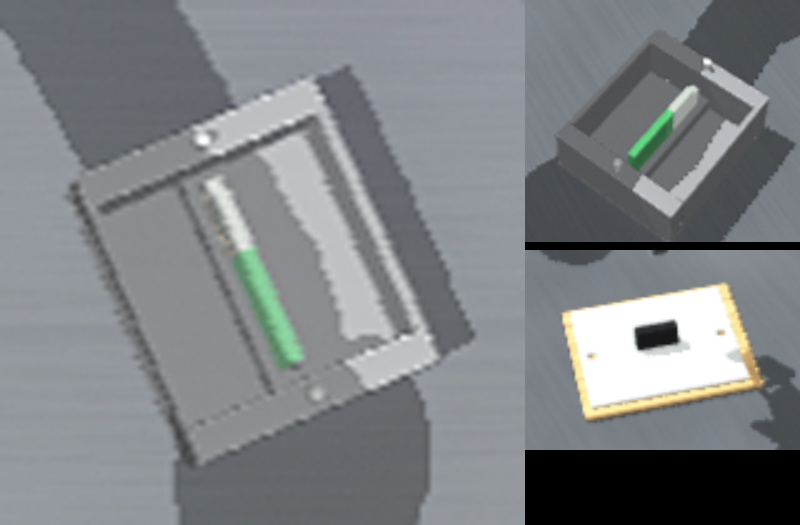

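View pics/w4.png

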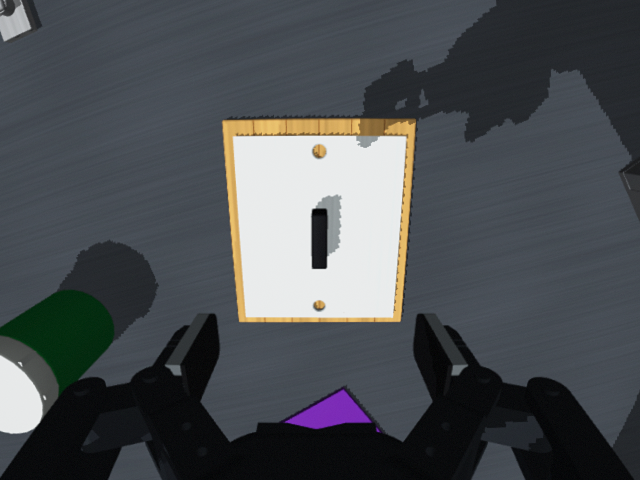

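The cover lies flat on the board, ridge at wrist pixel (319,238), with an even bamboo rim. The side view gives (551,193) against a board centre of (554,191). In the box, the frosted end points along +22° (away from the robot). With the notch edge up, the label faces world 112°. Measuring the slide next.

```bash
python3 - <<'E'
from h import *
t=load('t4'); s=load('s4')
for n,c,roi in(('t',t,(375,228,410,280)),('s',s,(325,300,365,350))):
    g=mask(c,(40,90,60),(90,255,255),roi); k=big(g); print(n,'green',cv2.boundingRect(k),rect(c,k,.056),'z.04',rect(c,k,.04))
a=cv2.resize(t['img'][228:280,372:412],None,fx=11,fy=11,interpolation=cv2.INTER_NEAREST)
b=cv2.resize(s['img'][305:350,322:362],None,fx=8,fy=8,interpolation=cv2.INTER_NEAREST)
o=np.zeros((572,780,3),np.uint8);o[:,:440]=a;o[:360,445:765]=b;cv2.imwrite('pics/crop5.png',o)
u=np.array([np.cos(np.radians(22.4)),np.sin(np.radians(22.4))]);m=np.array([.482,-.2003])
for d in(-.055,.011,.055): 
  P=[*(m+u*d),.056]; print(d,proj(t,P),proj(s,P))
E
```

```text
t green (388, 250, 4, 7) [ 483.7 -197.9   15.9    6.2   24.8] z.04 [ 485.9 -200.    16.1    6.2   24.8]
s green (327, 320, 20, 27) [ 458.8 -215.4   72.8   18.8   22.3] z.04 [ 463.9 -207.3   74.1   19.1   22.3]
-0.055 [[398.90485633 272.00812785]] [[327.89684014 340.17494878]]
0.011 [[388.95185681 249.83726812]] [[345.89871406 319.75824448]]
0.055 [[382.35929599 235.18401994]] [[357.27020275 306.86400519]]
```

View pics/crop5.png

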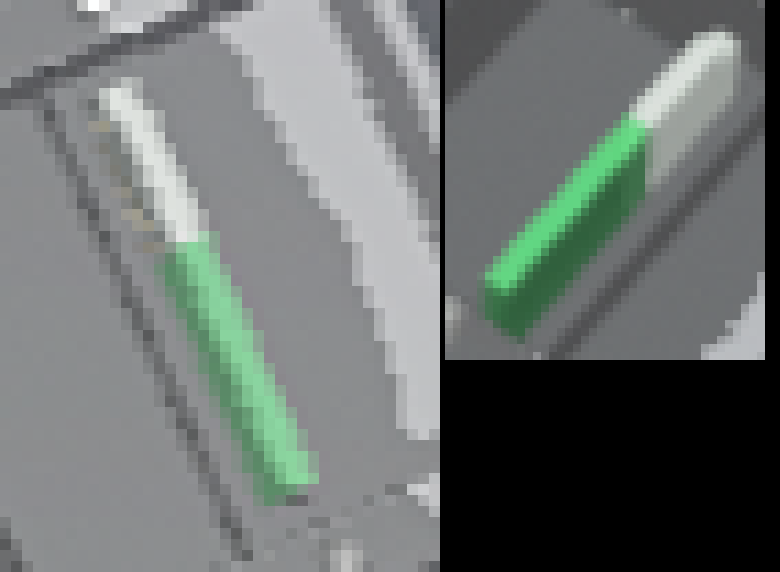

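Top crop: the frosted/green boundary is at (389,250) and the green end at (399,271). The model projects to (389.0,249.8) and (398.9,272), so the slide centre is (0.482,-0.200). A few label-coloured pixels on the left side agree with the label facing 112°. Going to the frosted end, 34 mm out.

```bash
python3 - <<'E'
from h import *
plan([.5134,-.1873,.17],down(-67.6),12,[.5545,.192,.174],down(-105.3))
E
```

```text
[[31.4, 0.3, 5.0], [31.6, 0.3, 3.3], [31.8, 0.3, 1.6], [31.8, 0.3, -0.2], [31.7, 0.3, -1.9]] rot [0.0, -0.0548, 0.0] 5
[[31.6, 0.3, -3.7], [31.3, 0.3, -5.4], [31.0, 0.3, -7.1], [30.6, 0.3, -8.8], [30.0, 0.3, -10.4]] rot [0.0, -0.0548, 0.0] 5
[[29.4, 0.3, -12.1], [28.7, 0.3, -13.7]] rot [0.0, -0.0548, 0.0] 2
```

Emit:
{"api": "step_arm", "payload": {"translation": [[31.4, 0, 5], [31.6, 0, 3.3], [31.8, 0, 1.6], [31.8, 0, -0.2], [31.7, 0, -1.9]], "delta_rot": [[0, -0.055, 0], [0, -0.055, 0], [0, -0.055, 0], [0, -0.055, 0], [0, -0.055, 0]], "gripper": [-1, -1, -1, -1, -1]}}

```text
clock: 8.72
ee_pos: [0.5357, 0.0324, 0.1693]
orientation: [[0.011, -0.002, 1.0], [-1.0, -0.0, 0.011], [0.0, -1.0, -0.002]]
force: [1.0, -0.5, 0.2]
finger_gap: 1.0
```

Emit:
{"api": "step_arm", "payload": {"translation": [[31.6, 0, -3.7], [31.3, 0, -5.4], [31, 0, -7.1], [30.6, 0, -8.8], [30, 0, -10.4]], "delta_rot": [[0, -0.055, 0], [0, -0.055, 0], [0, -0.055, 0], [0, -0.055, 0], [0, -0.055, 0]], "gripper": [-1, -1, -1, -1, -1]}}

```text
clock: 9.13
ee_pos: [0.5186, -0.1255, 0.1692]
orientation: [[0.282, -0.002, 0.96], [-0.96, 0.001, 0.282], [-0.001, -1.0, -0.002]]
force: [0.5, 0.2, -0.2]
finger_gap: 1.0
```

Emit:
{"api": "step_arm", "payload": {"translation": [[29.4, 0, -12], [28.7, 0, -13.7], [0, 0, 0], [0, 0, 0], [0, 0, 0]], "delta_rot": [[0, -0.055, 0], [0, -0.055, 0], [0, 0, 0], [0, 0, 0], [0, 0, 0]], "gripper": [0, 0, 0, 0, 0], "force": 40}}

```text
clock: 9.55
ee_pos: [0.5127, -0.1868, 0.1694]
orientation: [[0.382, -0.002, 0.924], [-0.924, 0.001, 0.382], [-0.002, -1.0, -0.001]]
force: [-0.0, 0.2, 0.1]
finger_gap: 0.503
```

```bash
python3 - <<'E'
from h import *
c=snap('wrist','w6.png')
s=observe()
for k in ['clock','ee_pos','orientation','joint_positions','finger_gap']: print(k,np.round(s[k],4))
u=np.array([np.cos(np.radians(22.4)),np.sin(np.radians(22.4))]);m=np.array([.482,-.2003])
for d in(-.055,.011,.034,.055): print(d,proj(c,[*(m+u*d),.056]))
R=np.array(s['orientation']);print('to target (tool mm)',R.T@(np.array([.5134,-.1873,.028])-s['ee_pos'])*1000)
E
```

```text
clock 9.6
ee_pos [ 0.5131 -0.1861  0.1694]
orientation [[ 0.384  -0.0017  0.9233]
 [-0.9233  0.0012  0.384 ]
 [-0.0017 -1.     -0.0011]]
joint_positions [-0.2414  0.3727  0.6535  1.9374 -0.2815  0.9247 -0.6257]
finger_gap 0.5012
-0.055 [[317.48580387 339.97745602]]
0.011 [[317.77110752 269.26232019]]
0.034 [[317.87891118 241.82503308]]
0.055 [[317.98109964 215.43280021]]
to target (tool mm) [ 1.49158887e+00  1.41428770e+02 -6.20620760e-03]
```

View pics/w6.png

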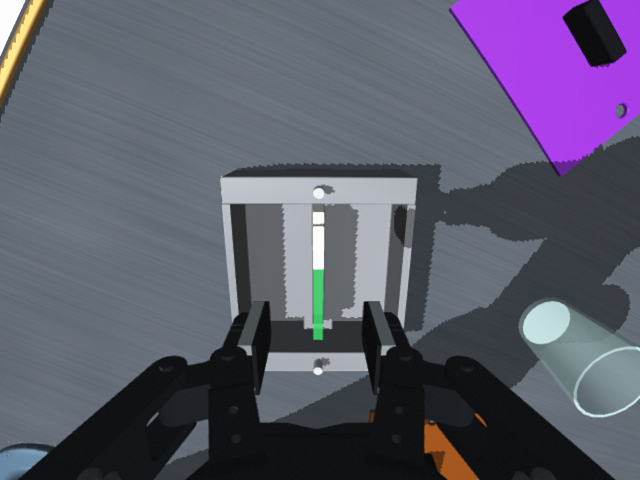

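Wrist view: slide at column 318, boundary at row 269 (predicted 269.3), notch near row 226 at the far end. Both jaws clear the box walls, so I descend.

Emit:
{"api": "step_arm", "payload": {"translation": [[1, 32, 0], [0, 32, 0], [0, 32, 0], [0, 22, 0], [0, 12, 0]], "delta_rot": [[0, 0, 0], [0, 0, 0], [0, 0, 0], [0, 0, 0], [0, 0, 0]], "gripper": [0, 0, 0, 0, 0]}}

```text
clock: 10.02
ee_pos: [0.5122, -0.1856, 0.0371]
orientation: [[0.386, -0.005, 0.923], [-0.923, 0.002, 0.386], [-0.004, -1.0, -0.004]]
force: [-0.5, 0.5, 0.5]
finger_gap: 0.502
```

Emit:
{"api": "step_arm", "payload": {"translation": [[0, 9, 0], [0, 0, 0], [0, 0, 0], [0, 0, 0]], "delta_rot": [[0, 0, 0], [0, 0, 0], [0, 0, 0], [0, 0, 0]], "gripper": [0, 0, 0, 0]}}

```text
clock: 10.35
ee_pos: [0.5148, -0.1887, 0.0325]
orientation: [[0.383, 0.002, 0.924], [-0.924, -0.0, 0.383], [0.001, -1.0, 0.002]]
force: [-0.1, 0.5, 0.2]
finger_gap: 0.502
```

```bash
python3 - <<'E'
from h import *
c=snap('wrist','w7.png')
s=observe()
for k in ['clock','ee_pos','force','joint_positions','finger_gap']: print(k,np.round(s[k],4))
R=np.array(s['orientation']);print('to target (tool mm)',R.T@(np.array([.5134,-.1873,.028])-s['ee_pos'])*1000)
E
```

```text
clock 10.4
ee_pos [ 0.5148 -0.1887  0.0326]
force [ 0.5307 -0.3806  0.4438]
joint_positions [-0.1204  0.5717  0.5218  2.0263 -0.4589  0.6557 -0.4753]
finger_gap 0.498
to target (tool mm) [-1.87569146  4.58884069 -0.74650568]
```

View pics/w7.png

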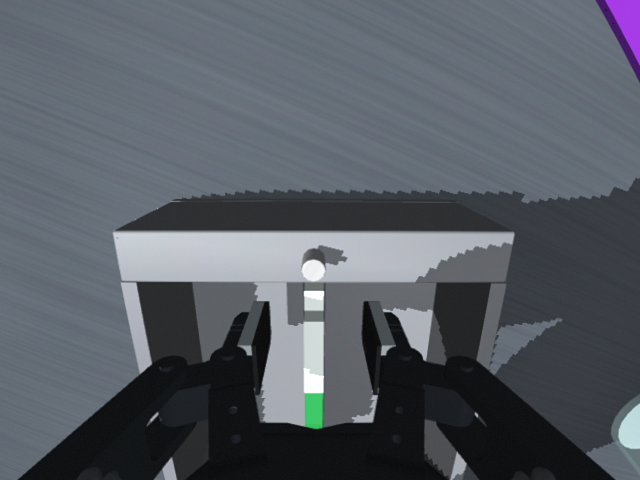

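Jaws straddle the frosted end: slide at column 314, jaw middle at 316, boundary at row 393. I trim slightly and close.

Emit:
{"api": "step_arm", "payload": {"translation": [[-1.5, 4, 0], [0, 0, 0], [0, 0, 0]], "delta_rot": [[0, 0, 0], [0, 0, 0], [0, 0, 0]], "gripper": [0, 0, 0]}}

```text
clock: 10.65
ee_pos: [0.5132, -0.1869, 0.0275]
orientation: [[0.383, 0.0, 0.924], [-0.924, 0.0, 0.383], [-0.0, -1.0, 0.0]]
force: [0.4, 0.3, 0.4]
finger_gap: 0.504
```

Emit:
{"api": "step_arm", "payload": {"translation": [[0, 0, 0], [0, 0, 0], [0, 0, 0], [0, 0, 0], [0, 0, 0]], "delta_rot": [[0, 0, 0], [0, 0, 0], [0, 0, 0], [0, 0, 0], [0, 0, 0]], "gripper": [1, 1, 1, 1, 1], "force": 40}}

```text
clock: 11.07
ee_pos: [0.5132, -0.1872, 0.0274]
orientation: [[0.383, 0.0, 0.924], [-0.924, 0.0, 0.383], [0.0, -1.0, 0.0]]
force: [0.1, 0.3, 2.3]
finger_gap: 0.088
```

Emit:
{"api": "step_arm", "payload": {"translation": [[0, 0, 0], [0, 0, 0], [0, 0, 0]], "delta_rot": [[0, 0, 0], [0, 0, 0], [0, 0, 0]], "gripper": [1, 1, 1], "force": 70}}

```text
clock: 11.32
ee_pos: [0.5134, -0.1872, 0.0275]
orientation: [[0.383, 0.001, 0.924], [-0.924, -0.0, 0.383], [0.0, -1.0, 0.0]]
force: [-0.2, -0.2, 2.4]
finger_gap: 0.08
```

```bash
python3 - <<'E'
from h import *
c=snap('wrist','w8.png')
s=observe()
for k in ['clock','ee_pos','force','wrist_torque','joint_positions','finger_gap']: print(k,np.round(s[k],4))
u=np.array([np.cos(np.radians(22.4)),np.sin(np.radians(22.4))]);m=np.array([.482,-.2003])
print('x in frosted',(np.array(s['ee_pos'])[:2]-m)@u-.033)
E
```

```text
clock 11.3667
ee_pos [ 0.5134 -0.1872  0.0275]
force [0.6136 1.2279 3.0739]
wrist_torque [ 0.067   0.0832 -0.0416]
joint_positions [-0.1181  0.5783  0.516   2.0311 -0.4643  0.6466 -0.4726]
finger_gap 0.0819
x in frosted 0.0009755417974951011
```

View pics/w8.png

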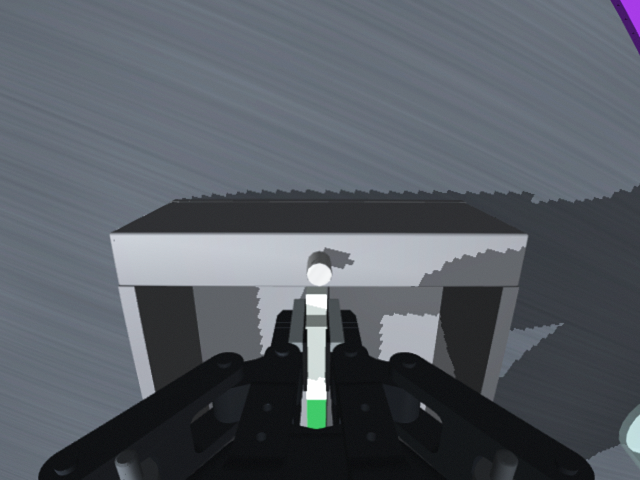

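The gap reads 7 mm (slide 8 mm), all on the frosted part, with x = +1 mm in its frame. Drawing it up slowly.

Emit:
{"api": "step_arm", "payload": {"translation": [[0, -3, 0], [0, -5, 0], [0, -8, 0], [0, -10, 0], [0, -12, 0]], "delta_rot": [[0, 0, 0], [0, 0, 0], [0, 0, 0], [0, 0, 0], [0, 0, 0]], "gripper": [1, 1, 1, 1, 1]}}

```text
clock: 11.78
ee_pos: [0.5126, -0.1868, 0.066]
orientation: [[0.383, -0.001, 0.924], [-0.924, 0.001, 0.383], [-0.001, -1.0, -0.001]]
force: [-0.3, 0.4, -1.3]
finger_gap: 0.079
```

Emit:
{"api": "step_arm", "payload": {"translation": [[0, -20, 0], [0, -20, 0], [0, -20, 0], [0, -20, 0], [0, -20, 0]], "delta_rot": [[0, 0, 0], [0, 0, 0], [0, 0, 0], [0, 0, 0], [0, 0, 0]], "gripper": [1, 1, 1, 1, 1]}}

```text
clock: 12.2
ee_pos: [0.5129, -0.187, 0.1673]
orientation: [[0.383, 0.001, 0.924], [-0.924, 0.0, 0.383], [-0.0, -1.0, 0.001]]
force: [0.8, 0.5, -1.2]
finger_gap: 0.082
```

Emit:
{"api": "step_arm", "payload": {"translation": [[0, -20, 0], [0, -20, 0], [0, -20, 0], [0, 0, 0], [0, 0, 0]], "delta_rot": [[0, 0, 0], [0, 0, 0], [0, 0, 0], [0, 0, 0], [0, 0, 0]], "gripper": [1, 1, 1, 1, 1]}}

```text
clock: 12.62
ee_pos: [0.5135, -0.1872, 0.2268]
orientation: [[0.383, 0.003, 0.924], [-0.924, 0.0, 0.383], [0.001, -1.0, 0.003]]
force: [-0.0, 1.1, -2.0]
finger_gap: 0.079
```

```bash
python3 - <<'E'
from h import *
c=snap('wrist','w9.png');c=snap('side','s9.png')
s=observe()
for k in ['clock','ee_pos','force','wrist_torque','joint_positions','finger_gap']: print(k,np.round(s[k],4))
E
```

```text
clock 12.7167
ee_pos [ 0.5124 -0.1866  0.2247]
force [-0.7394  0.3209 -0.5868]
wrist_torque [-0.0192  0.0313 -0.0174]
joint_positions [-0.2832  0.3053  0.6936  1.8808 -0.2256  1.036  -0.6738]
finger_gap 0.0854
```

View pics/w9.png

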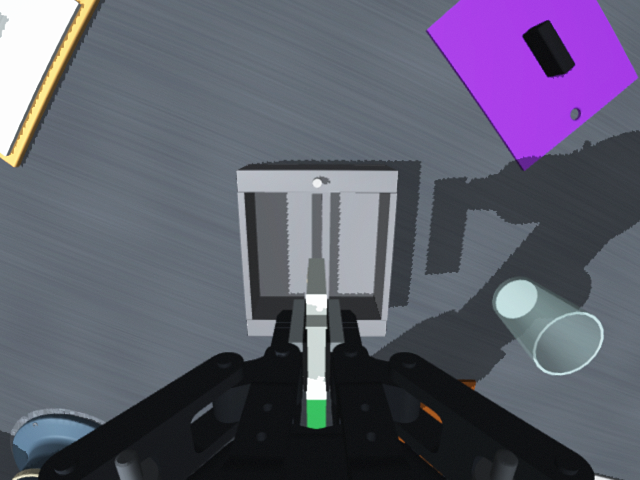

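View pics/s9.png

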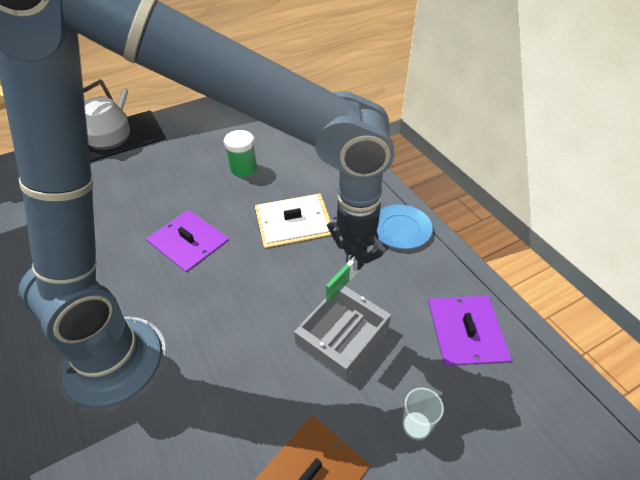

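The slide is out, upright and level: frosted part in the jaws in the wrist view at (316,350), slide at (340,280) in the side view, bystanders untouched. Next I yaw about 45° so the label faces the base, then tilt the fingers inward so the label turns up.

Emit:
{"api": "step_arm", "payload": {"translation": [[0, -4, 0], [0, -4, 0], [0, -4, 0], [0, -4, 0], [0, -4, 0]], "delta_rot": [[0, -0.08, 0], [0, -0.08, 0], [0, -0.08, 0], [0, -0.08, 0], [0, -0.08, 0]], "gripper": [1, 1, 1, 1, 1]}}

```text
clock: 13.13
ee_pos: [0.5121, -0.1868, 0.2439]
orientation: [[0.715, -0.003, 0.699], [-0.699, 0.001, 0.715], [-0.003, -1.0, -0.002]]
force: [-0.2, -0.7, -1.4]
finger_gap: 0.082
```

Emit:
{"api": "step_arm", "payload": {"translation": [[0, 0, 0], [0, 0, 0], [0, 0, 0], [0, 0, 0], [0, 0, 0]], "delta_rot": [[0, -0.08, 0], [0, -0.08, 0], [0, -0.08, 0], [0, -0.08, 0], [0, -0.08, 0]], "gripper": [1, 1, 1, 1, 1]}}

```text
clock: 13.55
ee_pos: [0.5121, -0.1867, 0.2437]
orientation: [[0.931, -0.003, 0.366], [-0.366, 0.001, 0.931], [-0.003, -1.0, -0.001]]
force: [0.6, -0.8, -1.0]
finger_gap: 0.08
```

Emit:
{"api": "step_arm", "payload": {"translation": [[0, 0, 0], [0, 0, 0], [0, 0, 0], [0, 0, 0], [0, 0, 0]], "delta_rot": [[0, 0, 0.08], [0, 0, 0.08], [0, 0, 0.08], [0, 0, 0.08], [0, 0, 0.08]], "gripper": [1, 1, 1, 1, 1]}}

```text
clock: 13.97
ee_pos: [0.5127, -0.1868, 0.2441]
orientation: [[0.854, -0.367, 0.369], [-0.339, 0.146, 0.929], [-0.395, -0.919, 0.0]]
force: [-0.5, 0.2, -0.8]
finger_gap: 0.083
```

```bash
python3 - <<'E'
from h import *
s=observe()
for k in ['clock','ee_pos','orientation','force','joint_positions','finger_gap']: print(k,np.round(s[k],3))
E
```

```text
clock 13.967
ee_pos [ 0.513 -0.187  0.244]
orientation [[ 0.854 -0.367  0.369]
 [-0.339  0.146  0.929]
 [-0.395 -0.919  0.   ]]
force [-0.462  0.161 -0.77 ]
joint_positions [-0.071  0.5    0.528  1.594 -0.214  1.524  0.13 ]
finger_gap 0.083
```

Emit:
{"api": "step_arm", "payload": {"translation": [[-14, 6, 0], [-13, 7, 0], [-13, 8, 0], [-12, 9, 0], [-11, 10, 0]], "delta_rot": [[0, 0, 0.07], [0, 0, 0.07], [0, 0, 0.07], [0, 0, 0.07], [0, 0, 0.07]], "gripper": [1, 1, 1, 1, 1]}}

```text
clock: 14.38
ee_pos: [0.4425, -0.159, 0.2422]
orientation: [[0.677, -0.637, 0.369], [-0.269, 0.253, 0.929], [-0.685, -0.728, -0.0]]
force: [-0.7, 0.2, -1.8]
finger_gap: 0.084
```

```bash
python3 - <<'E'
from h import *
s=observe()
for k in ['clock','ee_pos','orientation','force','joint_positions','finger_gap']: print(k,np.round(s[k],3))
E
```

```text
clock 14.383
ee_pos [ 0.442 -0.159  0.242]
orientation [[ 0.677 -0.637  0.369]
 [-0.269  0.253  0.929]
 [-0.685 -0.728 -0.   ]]
force [-0.676  0.152 -1.847]
joint_positions [-0.049  0.578  0.509  1.619 -0.192  1.774  0.155]
finger_gap 0.084
```

Emit:
{"api": "step_arm", "payload": {"translation": [[-9, 9, 0], [-9, 9, 0], [-8, 9, 0], [0, 0, 0], [0, 0, 0]], "delta_rot": [[0, 0, 0.05], [0, 0, 0.05], [0, 0, 0.05], [0, 0, 0], [0, 0, 0]], "gripper": [1, 1, 1, 1, 1]}}

```text
clock: 14.8
ee_pos: [0.4083, -0.1454, 0.2419]
orientation: [[0.577, -0.729, 0.369], [-0.229, 0.289, 0.929], [-0.784, -0.62, -0.0]]
force: [-0.3, -0.4, -1.1]
finger_gap: 0.081
```

Emit:
{"api": "step_arm", "payload": {"translation": [[0, 0, 0], [0, 0, 0], [0, 0, 0], [0, 0, 0], [0, 0, 0]], "delta_rot": [[0, 0, 0], [0, 0, 0], [0, 0, 0], [0, 0, 0], [0, 0, 0]], "gripper": [1, 1, 1, 1, 1]}}

```text
clock: 15.22
ee_pos: [0.4087, -0.1456, 0.2433]
orientation: [[0.578, -0.727, 0.369], [-0.229, 0.289, 0.929], [-0.783, -0.622, 0.0]]
force: [-0.3, 0.4, -1.2]
finger_gap: 0.081
```

```bash
python3 - <<'E'
from h import *
c=snap('wrist','w10.png');c=snap('side','s10.png');t=snap('top','t10.png')
s=observe()
for k in ['clock','ee_pos','orientation','force','joint_vel','joint_positions','finger_gap']: print(k,np.round(s[k],3))
a=np.arccos(-np.array(s['orientation'])[2,0]);print('label-vs-up rad',a)
# box/cover/bystanders
print('cover',rect(c,big(mask(c,(0,0,150),(180,40,255),(245,180,345,255))),.013))
o=np.zeros((600,800,3),np.uint8);o[:300,:400]=cv2.resize(c['img'],(400,300));o[:300,400:]=cv2.resize(t['img'],(400,300));o[300:,:400]=cv2.resize(load('w10')['img'],(400,300))
p=proj(c,s['ee_pos'])[0].astype(int);print(p)
q=c['img'][max(p[1]-50,0):p[1]+50,max(p[0]-66,0):p[0]+66];o[300:,400:]=cv2.resize(q,(400,300),interpolation=cv2.INTER_CUBIC)
cv2.imwrite('pics/m10.png',o)
E
```

```text
clock 15.367
ee_pos [ 0.409 -0.146  0.243]
orientation [[ 0.578 -0.728  0.369]
 [-0.229  0.289  0.929]
 [-0.783 -0.622  0.   ]]
force [-0.344 -1.057 -0.62 ]
joint_vel [ 0.     0.002  0.001  0.003  0.001 -0.002  0.   ]
joint_positions [-0.045  0.601  0.498  1.661 -0.177  1.853  0.166]
finger_gap 0.08
label-vs-up rad 0.6711280956220517
cover [551.  193.1 156.  179.   74.7]
[298 266]
```

View pics/m10.png

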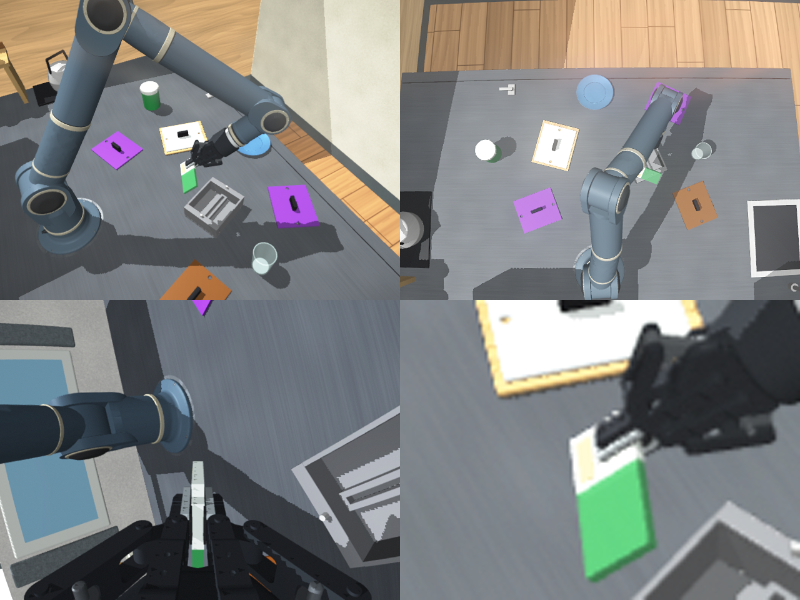

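Side crop: the cream label faces up on the frosted part, the jaws hold only that part, and the green end is free. The cover has not moved on the board, and neither have the bystanders. Last check: how level the long edges are, casting rays from the side view onto the slide's label-face plane.

```bash
python3 - <<'E'
from h import *
c=load('s10'); s=observe(); R=np.array(s['orientation']); g=np.array(s['ee_pos'])-.0187*R[:,1]; n=-R[:,0]; p0=g+.004*n
hsv=cv2.cvtColor(c['img'],cv2.COLOR_BGR2HSV)
m=np.zeros(hsv.shape[:2],np.uint8); m[230:330,270:330]=cv2.inRange(hsv,(40,90,150),(90,255,255))[230:330,270:330]
k=big(m); P=[]
for q in k[:,0]:
    o,d=ray(c,*q); X=o+d*(n@(p0-o))/(n@d)-g; P.append([X@R[:,2]*1000,X@R[:,1]*1000])
r=cv2.minAreaRect(np.array(P,np.float32)); print('green in tool z,y mm',np.round([*r[0],*r[1],r[2]],1)); print('edge levelness tool z_z',R[2,2],'clock',s['clock'],'vel',np.abs(s['joint_vel']).max())
for z,y in ((-88,10),(-88,-0)):pass
E
```

```text
green in tool z,y mm [-56.3  15.5  51.4  64.9  89.8]
edge levelness tool z_z 0.00016856323148721537 clock 15.3667 vel 0.002609622363947916
```

```bash
python3 -c "
from bench import *
print(finish_job())"
```

```text
the job is handed in; nothing more can be done
None
```

The job is handed in: the cover is on the board, and the arm is holding the slide still by its frosted end with the label face up. The hand-in gave no verdict.

I lifted the white cover straight off the pins, laid it flat on the bamboo board aligned with it, and let go. Then I gripped the slide about 1 mm outward of the middle of its frosted end, drew it up, yawed it about 47° and tilted it about 52°.

| Last check | Measured | Required |
|---|---|---|
| Cover ridge to board centre | 3–4 mm | under 50 mm |
| Slide centre height | 0.245 m | 0.18–0.36 m |
| Label face from straight up | 0.67 rad | under 0.92 rad |
| Long edges from level | about 0.2° | within 20° |
| Largest joint speed | under 0.003 rad/s | slide under 0.03 m/s |

- **Grip:** the jaws measured about 7 mm on the 8 mm slide. The green-glass area in the side view (65 x 51 mm) lay where a frosted-end grip puts it.
- **Cover size in the side view:** it measured 156 x 179 mm against 150 x 176 mm. I put that down to pixel edges, not tilt. The cover's tilt was judged only from the pictures, where it looks flat.
- **Bystanders:** the tumbler, canister and enamel plate looked unmoved in the last pictures, but I did not measure them again.
- **Time:** the run took about 15.4 s of the 59 s. No check failed.

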